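# Open a stuck jar in the cam clamp

### The job

Open the stuck amber glass jar that stands in the cam clamp on the bench. First brace it: turn the clamp's dial clockwise until its pointer clicks in at the mark with two lines, and never on to the three lines, which would crack the glass; then unscrew the black lid without the jar turning in the clamp, and stop turning when the thread lets go. The program finishes while still holding the lid: level, straight above the open mouth, 1 to 4 cm clear of the rim, with the jar still clamped and the other things on the bench left where they are.

Things in the scene. Friction and masses are not known exactly. Their poses are not given: they have to be found in the camera images.
- jar_clamp: Jar clamp, fixed; its place and yaw vary. Origin: centre of the underside of its ply base (110 mm in x, 300 in y, 18 thick; z up). The jar stands on the base, axis at (0, 75) mm, in a V-block 64 mm high on its +y side; a sprung flat jaw (to 61 mm high) faces it from -y. Grey cam housing (84 x 90, top at 56 mm) with the dial, axis at (0, -90) mm, on a round black plate 83 mm across, top at 59 mm.
- mark_two (a point): Fixed point on the dial plate, in the middle of the two-line mark, 34.5 mm from the dial's axis, 59 mm above the bench. The plate's white marks run clockwise at 40 degree steps: a dot (released), one line, two lines, three lines.
- dial (a joint): Turn of the dial, rad, growing clockwise from above. It clicks into 0 = dot (released), 0.70 = one line (jaw still 1 mm off the jar), 1.40 = two lines (jaw presses with about 25 N through its spring), 2.09 = three lines (too hard). Starts at the dot or one line. A click takes up to 0.35 Nm; let go between 1.10 and 1.70 it drops into the two-line place by itself.
- dial_grip (a point): Point on the dial's vertical axis at grip height, 83 mm above the bench. The dial is a skirt 47 mm across with an upright bar grip on it, 14 mm thick, about 50 mm long, 65 to 95 mm above the bench, with a pointed nose. The point turns with the dial: its x axis runs along the bar to the nose, z up.
- jar: Straight amber glass jar, loose, about 0.3 kg, 60 mm across, standing in the clamp. Origin: centre of its underside (18 mm above the bench), z up its axis. Shoulder at 71 mm, neck 47 mm across, rim of the mouth 96 mm above the origin. Three-start right-hand thread. If the clamp is not set, the jar tends to turn along with the lid.
- jar_side (a point): Point on the jar's outer wall, 30 mm from its axis and 32 mm above its underside; turns with the jar.
- lid: Black ribbed screw lid, 63 mm across, 21 mm high, 50 g, loose, tight on the jar. Origin: centre of its lower edge (80 to 82 mm above the jar's underside while it is on), z up. With a = angle from the jar's x to the lid's x axis, anticlockwise from above: starts at -42 to -20 degrees; 0.3 to 0.7 Nm breaks it loose; rises 2 mm; lifts off freely for a = 26 to 60; then meets the next thread.
- mug: Bystander: orange mug, 81 mm across, 101 mm high, 113 mm over its handle; origin at the centre of its underside.
- masking_tape: Bystander: roll of masking tape lying flat, 101 mm across, 25 mm high; origin at the centre of its underside.
- tape_measure: Bystander: tape measure, 37 x 81 x 62 mm; origin at the centre of its underside.
- pencil: Bystander: pencil, 172 mm long, lying before the clamp; origin at the middle of its underside.
- sanding_block: Bystander: sanding block, 64 x 111 x 30 mm; origin at the centre of its underside.
Things that resemble listed ones, but are neither listed nor needed, are in the scene too. Of the things shaped like the lid, the black one is meant.

How it is judged:
By the outcome, as a careful person would: the job done as asked, in the order asked, and still so for the second after the job is handed in, while the arm keeps its last pose, push and grip.
It also fails if it takes over 54 s, if anything falls off the work surface, if the arm or the gripper's body presses on something with over 40 N, if the wrist force passes 120 N, or if a joint passes its speed limit or range.

### The arm

A 6-joint arm with a two-finger parallel gripper is mounted at the origin on a cart in front of the work surface, level with it; the furniture and walls round the work are solid. World frame = base frame: x ahead of the robot, y to its left, z up, the work surface at z = 0. Lengths are in mm, angles in rad, forces in N, time in s.
With the tool pointing down it reaches from about 350 to 850 mm from the base axis. Payload 8.1 kg.
Tool frame: the origin (TCP) lies at the very end of the fingers, on their centre line; the grasp point (between the pads) lies 19 mm behind it; z points along the fingers, y is the line along which they close (so a half turn about z gives the same grasp; the last joint's range is limited). The gripper opens to 93 mm and grips with 3 to 60 N. Pads are 15 mm wide; open, the fingers measure 128 mm over their backs; the gripper's body (75 mm by 188 mm) begins 65 mm behind the grasp point.
Start: joints at [-1.301, 0.13, 1.488, -0, 1.523, -0.085], TCP at [208.462, -562.627, 218.635] pointing down, gripper open.
Joint ranges: [-2.96, 2.96], [-0.89, 2.26], [0.02, 2.5], [-1.34, 4.48], [0, 2.73], [-2.66, 2.66]. Speed limits (rad/s): [2.39, 2.39, 2.79, 3.14, 3.14, 3.14].

### API

Orientations are given as a rotation vector (axis times angle).
In Python, from cell import state, vision, job gives the robot as it stands. The module is installed in compiled form; this text tells all that it offers.
- The arm moves only by the tool drive_tool, never from a script. Its argument "targets" is a list of rows, each an object with "claw": the opening, from 0 (shut) to 1 (fully open); "linear": the shift along the tool's x, y, z in mm, a list of three; "twist": the turn about the tool's z in rad. A call has 1 to 12 rows; each row shifts and turns the commanded pose from where the row before left it, along the tool's axes as they then stand; what a row does not reach is not made up. A row lasts 1/8 s, in which the tool goes at most 62.5 mm and 10.7 degrees, less where a joint would pass 70% of its speed; a pose out of reach is approached as far as the arm can. A call is refused whole if a number of a shift passes 62.5 or a number of a turn 0.188, either way. A call with a gripper value outside its range is refused whole. The fingers move at their own pace and stop on an object; the grip force is fixed at half the most. Time passes only in rows, so rows that do not move let the fingers close. It gives the time, the measured TCP pose, the force, the opening and the grip force at its end, in the units of the state.
- state(): the state, without advancing time (a new reading comes with each control period).
- vision.grab_frame(name): name is "scene" or "top"; returns a dict with "color" (480x640x3 uint8, red, green, blue), "depth" (480x640 float32, mm along the optical axis (not along the pixel's ray), 0 where there is no reading), "fx", "fy", "cx", "cy" (pixels), "R" (3x3) and "t" (3): a world point X has camera coordinates R X + t. Camera axes: x right, y down, z forward; pixel columns grow to the right and rows downward; lengths in mm; the calibration is good to about 2 mm. A picture is of the moment at which its call begins.
- job.sign_off(): hands the job in; it is judged then, once.
Trained networks look in a picture, given as the dict that the camera call returned (one of the last four; its "shot" number tells which), for a name from the list of things; names that differ only in an ending like _2 or _b are one class to them, and where a whole thing is asked for, a point or a joint stands for the part that bears it (a point fixed in the world has none). Each returns a list of dicts, best first, with "score" (0 to 1); they miss things now and then, are a little off and sometimes report something else, mostly with a low value. They report only what shows in the picture. A call takes as long as a camera call. They do not tell look-alikes from the thing itself.
- vision.find_in(picture, name): "at" ([x, y, z] in mm, in world coordinates, good to about 4 mm: the middle of the surface that is visible of it).
The state is a dict: "time_s": time; "joint_pos": joint angles; "dq": joint speeds; "joint_torque": joint torques, N m; "position": TCP position; "tool_rot": TCP orientation; "wrist_force": force on the tool from outside, world axes, zero at the start; "ft_torque": the same for the moment, N m; "opening": finger opening in mm; "grasp_force": force on a finger pad.
Only numpy, scipy, OpenCV 4.12 (cv2) and the standard library are available. Lean on these libraries where they do the work, as an engineer would, in place of code of your own. Each camera call takes 0.05 s, during which the arm holds its last target. There are 200 camera calls.

## Working session

There is one attempt and no reset: what is moved stays moved. The work goes in short steps, Python scripts to look and compute and a tool call to move; the robot and the scene stay as the last step left them, time stands still between calls to the robot, and variables do not carry over. Pictures are saved under pics/ and viewed, at most 10 in all, crops included, and the job is handed in when it is done.

Besides the shell and the picture viewer there is one more tool, called after "Request:" by a JSON object that holds its "fn" and its "kwargs". drive_tool: Moves the arm, as the interface text tells. Its arguments: {"type":"object","properties":{"targets":{"type":"array","items":{"type":"object","properties":{"claw":{"type":"number"},"linear":{"type":"array","items":{"type":"number"}},"twist":{"type":"number"}}}}},"required":["targets"]}

```bash
mkdir -p pics
python3 - <<'E'
from cell import state, vision
import cv2,numpy as np
s=state();print({k:np.round(v,3).tolist() for k,v in s.items()})
ims=[]
for n in("scene","top"):
    f=vision.grab_frame(n);cv2.imwrite(f'pics/{n}0.png',f['color'][:,:,::-1])
    print(n,f['fx'],f['cx'],f['cy'],np.round(f['R'],3).tolist(),np.round(f['t'],1))
    np.savez(f'{n}0.npz',**{k:f[k] for k in('color','depth','fx','fy','cx','cy','R','t')})
    for t in('jar_clamp','dial','jar','lid','mug','masking_tape','tape_measure','pencil','sanding_block'):
        print(t,[(np.round(d['at'],1).tolist(),round(d['score'],2)) for d in vision.find_in(f,t)][:3])
E
```

```text
{'time_s': 0.0, 'joint_pos': [-1.301, 0.131, 1.489, -0.0, 1.523, -0.085], 'dq': [0.001, -0.002, 0.003, -0.001, -0.0, 0.001], 'joint_torque': [0.0, -55.985, -49.175, 0.077, 0.036, -0.0], 'position': [208.302, -562.087, 217.598], 'tool_rot': [-3.091, -0.554, 0.0], 'wrist_force': [-0.402, 0.074, -0.016], 'ft_torque': [-0.059, -0.038, 0.009], 'grasp_force': 0.0, 'opening': 92.968}
scene 478.48769762379334 324.6069365321852 234.84311970641232 [[-0.879, -0.476, -0.018], [-0.206, 0.414, -0.887], [0.43, -0.776, -0.462]] [ 510.5  168.4 1014. ]
jar_clamp [([489.4, 102.8, 33.2], 0.58)]
dial [([493.3, -13.6, 73.9], 0.72)]
jar [([507.9, 164.1, 78.7], 0.64), ([492.8, -11.5, 75.1], 0.34)]
lid [([462.6, 399.8, 21.5], 0.85), ([386.8, 294.1, 19.7], 0.66), ([363.7, 197.9, 22.4], 0.59)]
mug [([686.2, 269.4, 65.4], 0.69), ([491.4, 103.3, 34.1], 0.23)]
masking_tape [([567.1, 301.3, 19.5], 0.73)]
tape_measure [([449.7, -106.1, 48.2], 0.72), ([516.9, 161.3, 80.3], 0.19)]
pencil [([432.7, 73.0, 8.3], 0.78)]
sanding_block [([672.8, -283.1, 28.1], 0.95)]
top 582.0754495525586 321.55336230419135 237.3659044592362 [[-0.015, -1.0, 0.002], [-0.997, 0.015, -0.074], [0.074, -0.003, -0.997]] [  57.1  553.3 1287.8]
jar_clamp [([503.9, 47.1, 22.3], 0.75), ([495.0, -26.2, 65.4], 0.51)]
dial [([495.4, -20.3, 62.5], 0.61)]
jar []
lid [([465.8, 388.9, 20.9], 0.82), ([528.1, 137.5, 121.2], 0.7), ([392.8, 278.1, 17.0], 0.69)]
mug [([714.7, 245.8, 39.6], 0.83)]
masking_tape [([570.0, 294.5, 25.7], 0.82)]
tape_measure [([457.7, -127.9, 61.3], 0.95)]
pencil [([433.0, 65.8, 8.9], 0.84)]
sanding_block [([680.5, -296.6, 30.9], 0.57)]
```

Run:
```python
import cv2,numpy as np
a=cv2.imread('pics/scene0.png')
f=np.load('top0.npz')
p=f['R']@np.array([510,60,60])+f['t'];u=f['fx']*p[0]/p[2]+f['cx'];v=f['fy']*p[1]/p[2]+f['cy'];print(u,v)
b=cv2.imread('pics/top0.png');u,v=int(u),int(v);x0,y0=max(u-100,0),max(v-75,0);print(x0,y0)
c=cv2.resize(b[y0:y0+150,x0:x0+200],None,fx=4,fy=4,interpolation=cv2.INTER_CUBIC)
cv2.imwrite('pics/topcrop.png',c)
```

```text
316.78503390511815 256.31993465741436
216 181
```

View pics/scene0.png

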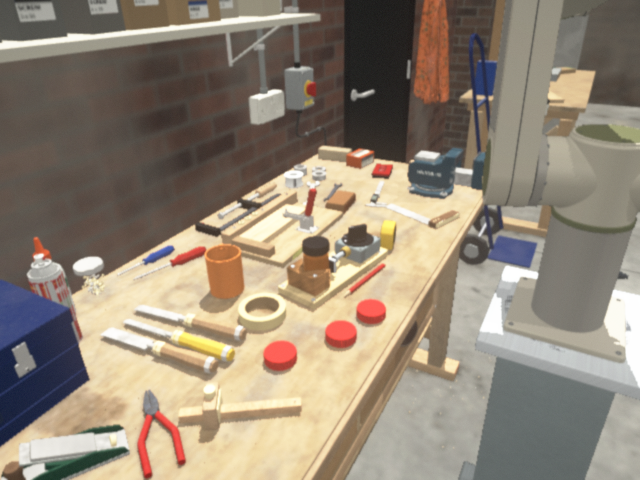

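View pics/topcrop.png

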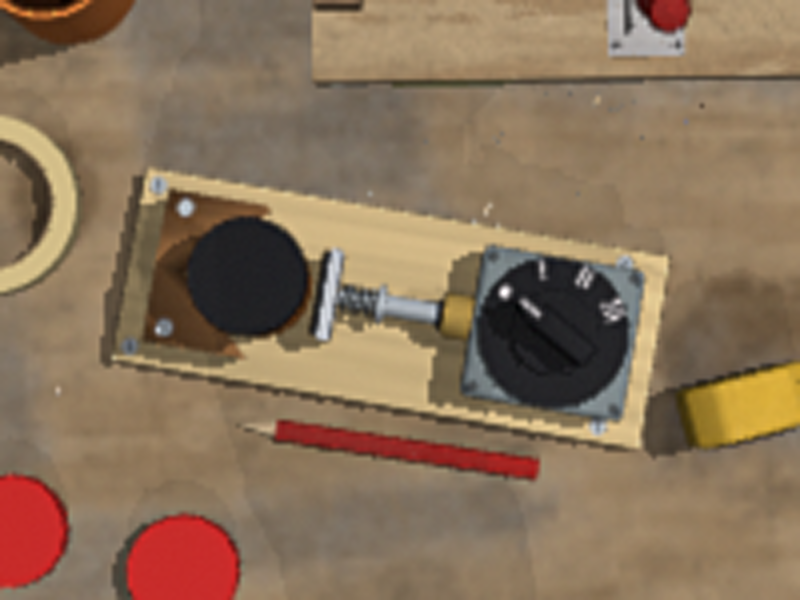

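The scene shows the clamp mid-bench. In the crop the black lid is centred at about (248, 276). The dial plate is centred at about (553, 332), and the nose points at the dot at (505, 292), so the dial is released. II is at (585, 278) and III at (614, 310).

```bash
cat > h.py <<'E'
import numpy as np
from scipy.spatial.transform import Rotation as Ro
def px2w(f,u,v,z):
    d=f['R'].T@np.array([(u-f['cx'])/f['fx'],(v-f['cy'])/f['fy'],1]); o=-f['R'].T@f['t']
    return o+d*(z-o[2])/d[2]
def tool(s):
    R=Ro.from_rotvec(s['tool_rot']).as_matrix(); return np.array(s['position']),R
def plan(s,p,azy):
    "shift in tool axes to p, twist so tool y has azimuth azy (deg, mod 180)"
    q,R=tool(s); a=np.degrees(np.arctan2(R[1,1],R[0,1])); d=(a-azy+90)%180-90
    return np.round(R.T@(np.array(p)-q),1), 'twist deg',round(d,2),'rad',round(np.radians(d),3),'azy now',round(a,2)
E
python3 - <<'E'
from h import *; import cv2
from cell import state
f=np.load('top0.npz')
C=lambda u,v,z:px2w(f,216+(u-1.5)/4,181+(v-1.5)/4,z)
col=f['color']; 
def blob(u,v,r,z):
    x,y=int(216+u/4),int(181+v/4);m=np.zeros(col.shape[:2],np.uint8);cv2.circle(m,(x,y),r,255,-1)
    b=((col.max(2)<60)*m).astype(np.uint8)
    n,l,st,ce=cv2.connectedComponentsWithStats((b>0).astype(np.uint8));k=1+st[1:,4].argmax()
    c,_=max(((c,cv2.contourArea(c)) for c in cv2.findContours((l==k).astype(np.uint8),0,2)[0]),key=lambda q:q[1])
    (cx,cy),rr=cv2.minEnclosingCircle(c);e=cv2.fitEllipse(cv2.convexHull(c));print(cx,cy,rr,e,px2w(f,cx,cy,z),px2w(f,*e[0],z))
blob(248,276,20,120);blob(553,332,24,59)
L=C(248,276.5,120);D=C(553,332,59);print('lid',L,'dial',D,np.hypot(*(L-D)[:2]),'az',np.degrees(np.arctan2(*(L-D)[1::-1])))
# base corners at z=18
cs=[C(*c,18) for c in((150,170),(668,257),(640,448),(108,357))];print(np.round(cs,1),'ctr',np.mean(cs,0))
for n,c in dict(dot=(505,292,59),I=(543,270,59),II=(585,278,59),III=(613,311,59),stripe0=(521,301,95),stripe1=(540,317,95)).items():
    p=C(*c);print(n,np.round(p,1),np.hypot(*(p-D)[:2]),np.degrees(np.arctan2(*(p-D)[1::-1])))
dep=f['depth'];
for u,v in((248,276),(550,335),(620,400)):
    x,y=int(216+u/4),int(181+v/4);z=dep[y,x];X=f['R'].T@(z*np.array([(x-f['cx'])/f['fx'],(y-f['cy'])/f['fy'],1])-f['t']);print(X)
E
```

```text
275.5909118652344 250.5 16.778305053710938 ((276.70703125, 249.9236297607422), (29.12796974182129, 32.30018997192383), 96.37384033203125) [520.8454182  144.81198829 120.        ] [522.00680125 142.48891846 120.        ]
353.6363525390625 263.7727355957031 18.844018936157227 ((353.6717224121094, 263.7763977050781), (37.10344314575195, 37.44282150268555), 78.58911895751953) [492.65203675 -19.85733699  59.        ] [492.64294319 -19.93406863  59.        ]
lid [522.33888136 140.58380999 120.        ] dial [492.9652338  -20.38216078  59.        ] 163.62412693780306 az 79.6582530026673
[[588.7 202.7  18. ]
 [535.3 -88.2  18. ]
 [428.6 -70.1  18. ]
 [483.8 226.9  18. ]] ctr [509.10580481  67.81943425  18.        ]
dot [515.1   5.3  59. ] 33.921282255879454 49.26757750527342
I [526.8 -15.6  59. ] 34.1534124777613 8.08827974107839
II [522.1 -38.4  59. ] 34.21807503255157 -31.692304431216044
III [503.9 -53.2  59. ] 34.61515921595836 -71.5972829319482
stripe0 [508.6  -1.7  95. ] 24.342426972242325 50.08565898400786
stripe1 [500.  -11.6  95. ] 11.244620942586256 51.388629663413504
[521.82373556 139.83216079 119.71867483]
[491.14768174 -16.34350433  96.89482946]
[454.75912488 -56.70151086  60.29188975]
```

Run:
```python
from h import *; from cell import state
print(plan(state(),[492.9,-20.3,170],-41.2))
```

```text
(array([ 455.1, -409.7,   48.6]), 'twist deg', np.float64(-28.47), 'rad', np.float64(-0.497), 'azy now', np.float64(-69.67))
```

Request:
{"fn": "drive_tool", "kwargs": {"targets": [{"linear":[38,-34,0],"claw":1},{"linear":[38,-34,0]},{"linear":[38,-34,0]},{"linear":[38,-34,0]},{"linear":[38,-34,0]},{"linear":[38,-34,0]},{"linear":[38,-34,0]},{"linear":[38,-34,0]},{"linear":[38,-34,0]},{"linear":[38,-34,0]},{"linear":[38,-34,0]},{"linear":[38,-34,0]}]}}

```text
invalid input
```

Request:
{"fn": "drive_tool", "kwargs": {"targets": [{"twist":-0.125},{"twist":-0.125},{"twist":-0.125},{"twist":-0.122},{"linear":[0,0,24]},{"linear":[0,0,24]},{"linear":[0,0,0]},{"linear":[0,0,0]}]}}

```text
invalid input
```

Run:
```python
from h import *; from cell import state
s=state();print(plan(s,[492.9,-20.3,69],-41.2),np.round(s['position'],1),Ro.from_rotvec(s['tool_rot']).as_matrix()[:,2].round(4),s['joint_pos'],s['opening'])
```

```text
(array([ 455.1, -409.7,  149.6]), 'twist deg', np.float64(-28.47), 'rad', np.float64(-0.497), 'azy now', np.float64(-69.67)) [ 208.4 -562.6  218.6] [-0.  0. -1.] [-1.30143451e+00  1.30420565e-01  1.48819656e+00 -3.78397738e-06
  1.52300567e+00 -8.54228538e-02] 92.99436392032675
```

All three fields are probably required in every row.

Request:
{"fn": "drive_tool", "kwargs": {"targets": [{"linear":[38,-34,0],"claw":1,"twist":0},{"linear":[38,-34,0],"claw":1,"twist":0},{"linear":[38,-34,0],"claw":1,"twist":0},{"linear":[38,-34,0],"claw":1,"twist":0},{"linear":[38,-34,0],"claw":1,"twist":0},{"linear":[38,-34,0],"claw":1,"twist":0},{"linear":[38,-34,0],"claw":1,"twist":0},{"linear":[38,-34,0],"claw":1,"twist":0},{"linear":[38,-34,0],"claw":1,"twist":0},{"linear":[38,-34,0],"claw":1,"twist":0},{"linear":[38,-34,0],"claw":1,"twist":0},{"linear":[38,-34,0],"claw":1,"twist":0}]}}

```text
time_s: 2.5
position: [495.0, -20.0, 218.9]
tool_rot: [3.092, 0.554, 0.001]
wrist_force: [0.9, -0.9, 0.6]
opening: 93.4
grasp_force: 0.0
```

Request:
{"fn": "drive_tool", "kwargs": {"targets": [{"linear":[0,0,0],"claw":1,"twist":-0.125},{"linear":[0,0,0],"claw":1,"twist":-0.125},{"linear":[0,0,0],"claw":1,"twist":-0.125},{"linear":[0,0,0],"claw":1,"twist":-0.122},{"linear":[0,0,24],"claw":1,"twist":0},{"linear":[0,0,24],"claw":1,"twist":0},{"linear":[0,0,0],"claw":1,"twist":0},{"linear":[0,0,0],"claw":1,"twist":0}]}}

```text
time_s: 3.5
position: [494.7, -21.7, 171.6]
tool_rot: [2.861, 1.298, 0.001]
wrist_force: [0.5, 0.2, 0.2]
opening: 92.8
grasp_force: 0.0
```

Run:
```python
from h import *; from cell import state
s=state();print(plan(s,[492.9,-20.3,69],-41.2),np.round(s['position'],1),Ro.from_rotvec(s['tool_rot']).as_matrix()[:,2].round(4),s['joint_pos'],s['opening'])
```

```text
(array([ -0.2,  -2.4, 102.6]), 'twist deg', np.float64(0.0), 'rad', np.float64(0.0), 'azy now', np.float64(-41.2)) [494.7 -21.7 171.6] [ 9.e-04 -1.e-04 -1.e+00] [-1.47368917e-01 -1.30450241e-01  1.83523868e+00  2.49502857e-05
  1.43588595e+00  5.71655643e-01] 92.7612109926798
```

Request:
{"fn": "drive_tool", "kwargs": {"targets": [{"linear":[0,-2.4,20],"claw":0.6,"twist":0},{"linear":[0,0,20],"claw":0.6,"twist":0},{"linear":[0,0,20],"claw":0.6,"twist":0},{"linear":[0,0,20],"claw":0.6,"twist":0},{"linear":[0,0,15],"claw":0.6,"twist":0},{"linear":[0,0,7],"claw":0.6,"twist":0},{"linear":[0,0,0],"claw":0.3,"twist":0},{"linear":[0,0,0],"claw":0.3,"twist":0}]}}

```text
time_s: 4.5
position: [493.2, -20.1, 69.5]
tool_rot: [2.86, 1.298, 0.002]
wrist_force: [-0.1, -0.4, -0.1]
opening: 40.5
grasp_force: 0.0
```

Run:
```python
from h import *; from cell import state,vision; import cv2
s=state();print(plan(s,[492.9,-20.3,69],-41.2),np.round(s['position'],1),s['opening'],np.round(s['wrist_force'],1))
f=vision.grab_frame('top');b=f['color'][181:331,216:416,::-1];b=cv2.resize(b,None,fx=4,fy=4)
cv2.imwrite('pics/t1.png',b)
```

```text
(array([-0.3, -0.1,  0.5]), 'twist deg', np.float64(0.0), 'rad', np.float64(0.0), 'azy now', np.float64(-41.2)) [493.2 -20.1  69.5] 40.470218906652086 [-0.1 -0.4 -0.1]
```

View pics/t1.png

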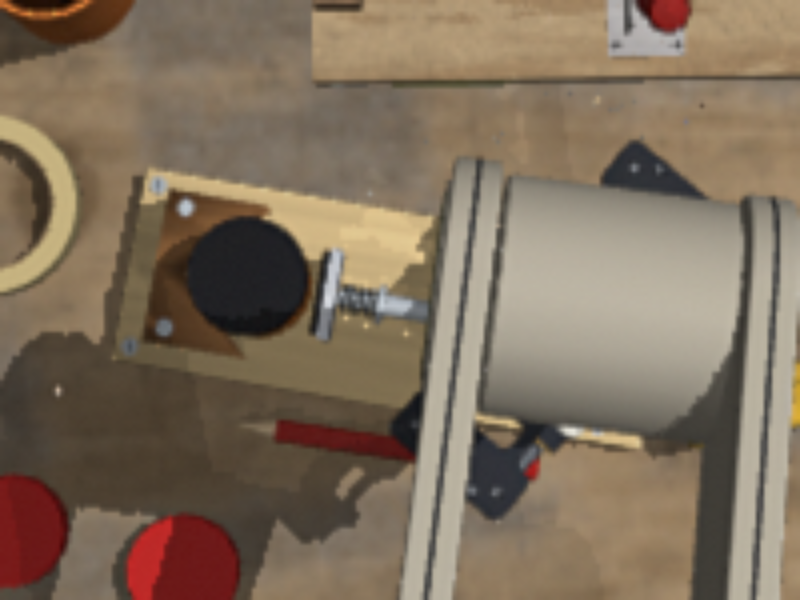

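The arm hides the dial. The jaw at (328, 295) is still clear of the jar. I'll close on the bar and check the side force.

Request:
{"fn": "drive_tool", "kwargs": {"targets": [{"linear":[0,0,0],"claw":0.15,"twist":0},{"linear":[0,0,0],"claw":0.08,"twist":0},{"linear":[0,0,0],"claw":0,"twist":0},{"linear":[0,0,0],"claw":0,"twist":0},{"linear":[0,0,0],"claw":0,"twist":0}]}}

```text
time_s: 5.18
position: [495.3, -22.3, 69.2]
tool_rot: [2.856, 1.295, 0.007]
wrist_force: [14.6, -11.4, -11.2]
opening: 14.0
grasp_force: 30.0
```

Run:
```python
from h import *; from cell import state
s=state();q,R=tool(s);print(plan(s,[492.9,-20.3,69],-41.2),'Ftool',np.round(R.T@s['wrist_force'],2),'T',np.round(R.T@s['ft_torque'],3))
```

```text
(array([-0.1, -3.1,  0.2]), 'twist deg', np.float64(-0.03), 'rad', np.float64(-0.001), 'azy now', np.float64(-41.23)) Ftool [ 1.05 18.39 11.34] T [-2.778  0.268 -0.061]
```

Request:
{"fn": "drive_tool", "kwargs": {"targets": [{"linear":[0,1.5,0],"claw":0,"twist":0},{"linear":[0,1.5,0],"claw":0,"twist":0},{"linear":[0,0,0],"claw":0,"twist":0}]}}

```text
time_s: 5.55
position: [495.4, -22.4, 69.2]
tool_rot: [2.86, 1.297, 0.002]
wrist_force: [1.8, -2.7, 0.6]
opening: 13.8
grasp_force: 30.0
```

Run:
```python
from h import *; from cell import state
s=state();q,R=tool(s);print(plan(s,[492.9,-20.3,69],-41.2),'Ftool',np.round(R.T@s['wrist_force'],2),'T',np.round(R.T@s['ft_torque'],3),q)
```

```text
(array([-0.1, -3.3,  0.2]), 'twist deg', np.float64(-0.0), 'rad', np.float64(-0.0), 'azy now', np.float64(-41.2)) Ftool [-0.85  3.2  -0.57] T [-0.537 -0.055 -0.088] [495.42697425 -22.38642188  69.15576283]
```

Request:
{"fn": "drive_tool", "kwargs": {"targets": [{"linear":[0,0.3,0],"claw":0,"twist":0.1},{"linear":[0,0,0],"claw":0,"twist":0.1},{"linear":[0,0,0],"claw":0,"twist":0.1},{"linear":[0,0,0],"claw":0,"twist":0.1},{"linear":[0,0,0],"claw":0,"twist":0.1},{"linear":[0,0,0],"claw":0,"twist":0.1},{"linear":[0,0,0],"claw":0,"twist":0.1},{"linear":[0,0,0],"claw":0,"twist":0}]}}

```text
time_s: 6.55
position: [495.4, -22.3, 69.1]
tool_rot: [3.132, 0.239, 0.001]
wrist_force: [0.7, -1.5, 3.0]
opening: 14.0
grasp_force: 30.0
```

Run:
```python
from h import *; from cell import state
s=state();q,R=tool(s);print(plan(s,[495.4,-22.4,69],-81.3),'Ftool',np.round(R.T@s['wrist_force'],2),'T',np.round(R.T@s['ft_torque'],3),q,s['opening'])
```

```text
(array([0. , 0.1, 0.1]), 'twist deg', np.float64(0.04), 'rad', np.float64(0.001), 'azy now', np.float64(-81.26)) Ftool [ 0.47  1.55 -3.04] T [-0.185  0.076  0.035] [495.37976493 -22.29926419  69.13858897] 14.015077655651737
```

Request:
{"fn": "drive_tool", "kwargs": {"targets": [{"linear":[0,0,0],"claw":0,"twist":0.1},{"linear":[0,0,0],"claw":0,"twist":0.1},{"linear":[0,0,0],"claw":0,"twist":0.1},{"linear":[0,0,0],"claw":0,"twist":0.1},{"linear":[0,0,0],"claw":0,"twist":0.1},{"linear":[0,0,0],"claw":0,"twist":0.1},{"linear":[0,0,0],"claw":0,"twist":0.1},{"linear":[0,0,0],"claw":0,"twist":0}]}}

```text
time_s: 7.55
position: [495.4, -22.3, 69.1]
tool_rot: [3.025, -0.846, 0.002]
wrist_force: [1.5, -2.2, 5.2]
opening: 13.9
grasp_force: 29.9
```

Run:
```python
from h import *; from cell import state
s=state();q,R=tool(s);print(plan(s,[495.4,-22.4,69],-121.4),'Ftool',np.round(R.T@s['wrist_force'],2),'T',np.round(R.T@s['ft_torque'],3),q,s['opening'])
```

```text
(array([0. , 0.1, 0.1]), 'twist deg', np.float64(0.15), 'rad', np.float64(0.003), 'azy now', np.float64(-121.25)) Ftool [ 2.43  1.06 -5.21] T [-0.116  0.321 -0.214] [495.4361608  -22.32367268  69.11037454] 13.909438111970882
```

Request:
{"fn": "drive_tool", "kwargs": {"targets": [{"linear":[0,0,0],"claw":0.3,"twist":0},{"linear":[0,0,0],"claw":0.6,"twist":0},{"linear":[0,0,-5],"claw":0.6,"twist":0},{"linear":[0,0,-30],"claw":1,"twist":0},{"linear":[0,0,-40],"claw":1,"twist":0},{"linear":[0,0,-35],"claw":1,"twist":0},{"linear":[0,0,0],"claw":1,"twist":0}]}}

```text
time_s: 8.43
position: [497.2, -22.5, 182.5]
tool_rot: [-3.024, 0.849, -0.01]
wrist_force: [0.6, -0.3, -0.4]
opening: 78.8
grasp_force: 0.0
```

Run:
```python
from h import *; from cell import state
s=state();q,R=tool(s);print(plan(s,[525.2,140,180],-81),q,s['opening'])
```

```text
(array([ -60.7, -153.3,    2.5]), 'twist deg', np.float64(-40.38), 'rad', np.float64(-0.705), 'azy now', np.float64(-121.38)) [497.15731902 -22.47939946 182.47514893] 78.75784441370699
```

Request:
{"fn": "drive_tool", "kwargs": {"targets": [{"linear":[-15,-38,0],"claw":1,"twist":0},{"linear":[-15,-38,0],"claw":1,"twist":0},{"linear":[-15,-38,0],"claw":1,"twist":0},{"linear":[-15,-38,0],"claw":1,"twist":0},{"linear":[0,0,0],"claw":1,"twist":-0.14},{"linear":[0,0,0],"claw":1,"twist":-0.14},{"linear":[0,0,0],"claw":1,"twist":-0.14},{"linear":[0,0,0],"claw":1,"twist":-0.14},{"linear":[0,0,0],"claw":1,"twist":-0.14},{"linear":[0,0,0],"claw":1,"twist":0}]}}

```text
time_s: 9.68
position: [522.3, 138.7, 177.5]
tool_rot: [3.132, 0.237, -0.003]
wrist_force: [-1.2, 0.4, -0.5]
opening: 92.8
grasp_force: 0.0
```

Run:
```python
from h import *; from cell import state,vision; import cv2
s=state();print(plan(s,[525.2,140,94.5],-81),np.round(s['position'],1),s['opening'],s['joint_pos'][5])
f=vision.grab_frame('top');b=f['color'][181:331,216:416,::-1];b=cv2.resize(b,None,fx=4,fy=4,interpolation=cv2.INTER_CUBIC)
cv2.imwrite('pics/t2.png',b)
```

```text
(array([ 3.2, -0.8, 83. ]), 'twist deg', np.float64(-0.33), 'rad', np.float64(-0.006), 'azy now', np.float64(-81.33)) [522.3 138.7 177.5] 92.77864966367761 1.5841146850590053
```

View pics/t2.png

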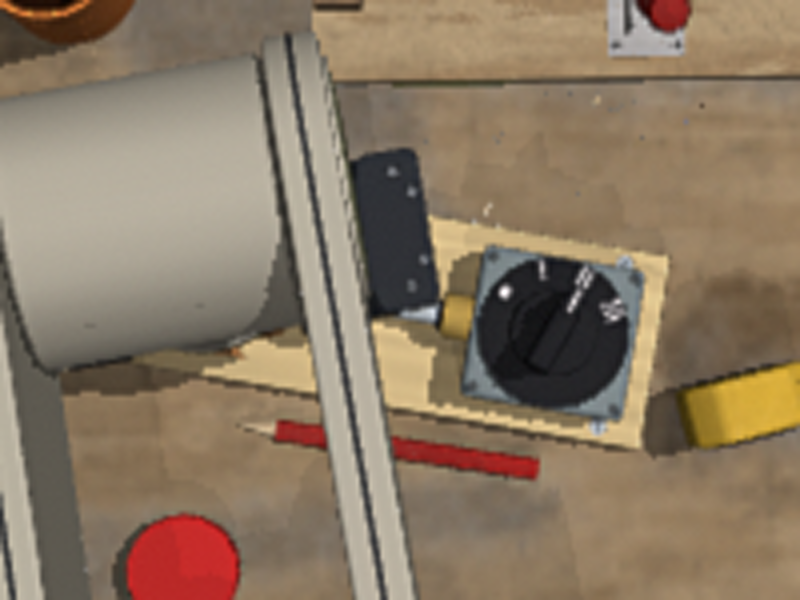

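The nose now points at II at (583, 285), so the dial is clicked into two lines. Next is the lid.

Request:
{"fn": "drive_tool", "kwargs": {"targets": [{"linear":[2.4,0,20],"claw":1,"twist":0},{"linear":[0,0,20],"claw":1,"twist":0},{"linear":[0,0,20],"claw":1,"twist":0},{"linear":[0,0,15],"claw":1,"twist":0},{"linear":[0,0,8],"claw":1,"twist":0},{"linear":[0,0,0],"claw":0.8,"twist":0},{"linear":[0,0,0],"claw":0.74,"twist":0},{"linear":[0,0,0],"claw":0.7,"twist":0},{"linear":[0,0,0],"claw":0.7,"twist":0}]}}

```text
time_s: 10.85
position: [525.7, 139.2, 96.2]
tool_rot: [-3.132, -0.238, -0.002]
wrist_force: [-0.2, 1.1, 0.2]
opening: 65.7
grasp_force: 0.0
```

Run:
```python
from h import *; from cell import state
s=state();q,R=tool(s);print(plan(s,[525.2,140,94.5],-81),'Ftool',np.round(R.T@s['wrist_force'],2),'T',np.round(R.T@s['ft_torque'],3),q,s['opening'],R[:,2])
```

```text
(array([-0.4, -0.9,  1.7]), 'twist deg', np.float64(-0.3), 'rad', np.float64(-0.005), 'azy now', np.float64(-81.3)) Ftool [-0.05 -1.09 -0.15] T [0.058 0.001 0.019] [525.74892736 139.2122014   96.21697415] 65.74389240697961 [ 9.59202674e-04  1.67426776e-04 -9.99999526e-01]
```

Request:
{"fn": "drive_tool", "kwargs": {"targets": [{"linear":[0,0,1.5],"claw":0.68,"twist":0},{"linear":[0,0,0],"claw":0.5,"twist":0},{"linear":[0,0,0],"claw":0,"twist":0},{"linear":[0,0,0],"claw":0,"twist":0}]}}

```text
time_s: 11.35
position: [525.7, 139.9, 94.6]
tool_rot: [-3.131, -0.239, -0.002]
wrist_force: [-0.8, 6.0, 3.7]
opening: 62.6
grasp_force: 30.0
```

Run:
```python
from h import *; from cell import state
s=state();q,R=tool(s);print(plan(s,[525.2,140,94.5],-81),'Ftool',np.round(R.T@s['wrist_force'],2),'T',np.round(R.T@s['ft_torque'],3),q,s['opening'],R[:,2])
```

```text
(array([-0.5, -0.2,  0.1]), 'twist deg', np.float64(-0.28), 'rad', np.float64(-0.005), 'azy now', np.float64(-81.28)) Ftool [ 0.1  -6.1  -3.65] T [ 1.08   0.088 -0.102] [525.73729921 139.8998493   94.64595389] 62.627207899335914 [ 9.61459857e-04  1.14126098e-03 -9.99998887e-01]
```

Request:
{"fn": "drive_tool", "kwargs": {"targets": [{"linear":[-0.3,-1.0,0],"claw":0,"twist":0},{"linear":[0,0,0],"claw":0,"twist":-0.05},{"linear":[0,0,0],"claw":0,"twist":-0.05},{"linear":[0,0,-0.1],"claw":0,"twist":-0.05},{"linear":[0,0,-0.1],"claw":0,"twist":-0.05},{"linear":[0,0,0],"claw":0,"twist":0}]}}

```text
time_s: 12.1
position: [525.3, 139.6, 94.9]
tool_rot: [3.092, 0.551, 0.001]
wrist_force: [-0.1, -0.6, 5.9]
opening: 62.4
grasp_force: 30.0
```

Run:
```python
from h import *; from cell import state,vision; import cv2
s=state();q,R=tool(s);print(plan(s,[525.2,140,94.5],-7.3),'Ftool',np.round(R.T@s['wrist_force'],2),'T',np.round(R.T@s['ft_torque'],3),q,s['opening'],R[:,2])
f=vision.grab_frame('scene');b=f['color'][215:315,260:410,::-1];cv2.imwrite('pics/s1.png',cv2.resize(b,None,fx=5,fy=5,interpolation=cv2.INTER_CUBIC))
```

```text
(array([ 0. , -0.4,  0.4]), 'twist deg', np.float64(-62.51), 'rad', np.float64(-1.091), 'azy now', np.float64(-69.81)) Ftool [-0.31  0.56 -5.94] T [ 0.132  0.023 -0.079] [525.33328756 139.5885168   94.92310683] 62.43257472867099 [ 8.26878799e-04 -7.90203013e-04 -9.99999346e-01]
```

View pics/s1.png

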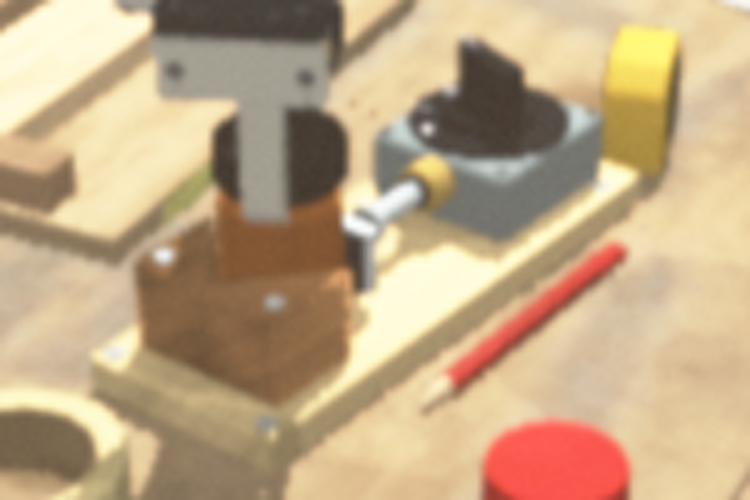

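The gripper holds the lid at (280, 155), the jaw presses the jar at (360, 245), and torque is low, so the lid has broken loose. I'll continue the turn while following the rise.

Request:
{"fn": "drive_tool", "kwargs": {"targets": [{"linear":[0,0,-0.4],"claw":0,"twist":-0.1},{"linear":[0,0,-0.2],"claw":0,"twist":-0.1},{"linear":[0,0,-0.2],"claw":0,"twist":-0.1},{"linear":[0,0,-0.2],"claw":0,"twist":-0.1},{"linear":[0,0,-0.2],"claw":0,"twist":-0.1}]}}

```text
time_s: 12.78
position: [525.1, 139.5, 95.7]
tool_rot: [2.858, 1.302, -0.0]
wrist_force: [0.5, -0.2, 3.3]
opening: 62.9
grasp_force: 30.0
```

Run:
```python
from h import *; from cell import state
s=state();q,R=tool(s);print(plan(s,[525.2,140,94.5],-7.3),'Ftool',np.round(R.T@s['wrist_force'],2),'T',np.round(R.T@s['ft_torque'],3),q,s['opening'],R[:,2])
```

```text
(array([ 0.4, -0.2,  1.2]), 'twist deg', np.float64(-33.73), 'rad', np.float64(-0.589), 'azy now', np.float64(-41.03)) Ftool [ 0.15  0.48 -3.33] T [-0.02   0.078  0.124] [525.09351768 139.53751998  95.66416401] 62.91718733826471 [ 2.50367547e-04 -8.60596469e-04 -9.99999598e-01]
```

Request:
{"fn": "drive_tool", "kwargs": {"targets": [{"linear":[0,0,-0.2],"claw":0,"twist":-0.1},{"linear":[0,0,-0.2],"claw":0,"twist":-0.1},{"linear":[0,0,-0.2],"claw":0,"twist":-0.1}]}}

```text
time_s: 13.15
position: [525.0, 139.5, 96.1]
tool_rot: [2.632, 1.714, -0.001]
wrist_force: [-0.3, -0.4, 2.1]
opening: 63.3
grasp_force: 30.0
```

Run:
```python
from h import *; from cell import state
s=state();q,R=tool(s);print(plan(s,[525.2,140,94.5],-7.3),'Ftool',np.round(R.T@s['wrist_force'],2),'T',np.round(R.T@s['ft_torque'],3),q,s['opening'],R[:,2])
```

```text
(array([ 0.5, -0. ,  1.6]), 'twist deg', np.float64(-16.54), 'rad', np.float64(-0.289), 'azy now', np.float64(-23.84)) Ftool [-0.51 -0.06 -2.09] T [-0.123  0.111  0.011] [525.02524988 139.5428025   96.09297797] 63.261538055399235 [ 1.20565541e-04 -8.83792461e-04 -9.99999602e-01]
```

Request:
{"fn": "drive_tool", "kwargs": {"targets": [{"linear":[0,0,-0.1],"claw":0,"twist":-0.1},{"linear":[0,0,0],"claw":0,"twist":-0.1},{"linear":[0,0,0],"claw":0,"twist":-0.09},{"linear":[0,0,0],"claw":0,"twist":0}]}}

```text
time_s: 13.65
position: [524.8, 139.5, 96.0]
tool_rot: [2.36, 2.072, -0.002]
wrist_force: [-0.2, -0.8, 1.9]
opening: 62.6
grasp_force: 30.0
```

Run:
```python
from h import *; from cell import state
s=state();q,R=tool(s);print(plan(s,[525.2,140,94.5],-7.3),'Ftool',np.round(R.T@s['wrist_force'],2),'T',np.round(R.T@s['ft_torque'],3),q,s['opening'],R[:,2])
```

```text
(array([0.6, 0.4, 1.5]), 'twist deg', np.float64(-0.13), 'rad', np.float64(-0.002), 'azy now', np.float64(-7.43)) Ftool [-0.78 -0.06 -1.89] T [-0.06  -0.132 -0.042] [524.7609737  139.50271882  96.02466288] 62.57949236125901 [-5.02282976e-04 -9.99079247e-04 -9.99999375e-01]
```

Request:
{"fn": "drive_tool", "kwargs": {"targets": [{"linear":[0,0,-0.7],"claw":0,"twist":0},{"linear":[0,0,-0.7],"claw":0,"twist":0},{"linear":[0,0,0],"claw":0,"twist":0}]}}

```text
time_s: 14.02
position: [524.7, 140.0, 97.4]
tool_rot: [-2.36, -2.073, 0.001]
wrist_force: [0.4, -0.5, 0.3]
opening: 62.8
grasp_force: 30.0
```

Run:
```python
from h import *; from cell import state
s=state();q,R=tool(s);print('Ftool',np.round(R.T@s['wrist_force'],2),'T',np.round(R.T@s['ft_torque'],3),q,s['opening'],R[:,2])
```

```text
Ftool [-0.4   0.48 -0.29] T [-0.129 -0.004 -0.025] [524.69336304 140.03300267  97.41226898] 62.77821327201932 [-5.27470546e-04 -1.07983371e-04 -9.99999855e-01]
```

Request:
{"fn": "drive_tool", "kwargs": {"targets": [{"linear":[0,0,-1],"claw":0,"twist":0},{"linear":[0,0,-1.5],"claw":0,"twist":0},{"linear":[0,0,-1.5],"claw":0,"twist":0}]}}

```text
time_s: 14.4
position: [525.0, 140.1, 101.8]
tool_rot: [2.36, 2.074, 0.0]
wrist_force: [0.9, -0.3, -0.3]
opening: 62.5
grasp_force: 30.0
```

Request:
{"fn": "drive_tool", "kwargs": {"targets": [{"linear":[0,0,-3],"claw":0,"twist":0},{"linear":[0,0,-4],"claw":0,"twist":0},{"linear":[0,0,-5],"claw":0,"twist":0},{"linear":[0,0,-6],"claw":0,"twist":0},{"linear":[0,0,-6],"claw":0,"twist":0},{"linear":[0,0,-4],"claw":0,"twist":0},{"linear":[0,0,-2],"claw":0,"twist":0},{"linear":[0,0,0],"claw":0,"twist":0},{"linear":[0,0,0],"claw":0,"twist":0}]}}

```text
time_s: 15.52
position: [524.8, 140.0, 131.4]
tool_rot: [-2.36, -2.073, 0.001]
wrist_force: [-0.1, -1.4, -0.9]
opening: 62.7
grasp_force: 30.0
```

Run:
```python
from h import *; from cell import state,vision; import cv2
s=state();q,R=tool(s);print('Ftool',np.round(R.T@s['wrist_force'],2),q,s['opening'],s['time_s'])
f=vision.grab_frame('scene');b=f['color'][205:315,260:410,::-1];cv2.imwrite('pics/s2.png',cv2.resize(b,None,fx=5,fy=5,interpolation=cv2.INTER_CUBIC))
g=np.load('scene0.npz')
for n in('pencil','mug','masking_tape','tape_measure'): print(n,[np.round(d['at'],1).tolist() for d in vision.find_in(f,n)][:1])
```

```text
Ftool [-1.35  0.12  0.87] [524.76092094 140.024627   131.37444732] 62.714118334730756 15.525
pencil [[431.3, 72.7, 6.8]]
mug [[687.2, 265.2, 64.3]]
masking_tape [[565.7, 301.0, 22.6]]
tape_measure [[446.2, -108.0, 48.2]]
```

View pics/s2.png

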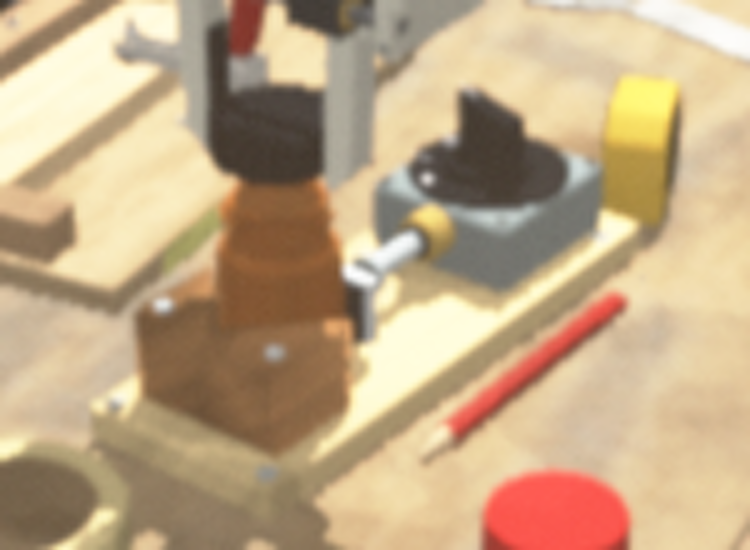

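The lid is held above the neck at (270, 140), the jar is still in the V, and the dial is unchanged. I'll overlay the expected outlines to check clearance and level.

Run:
```python
from h import *; from cell import vision; import cv2
f=vision.grab_frame('scene');k=8;x0,y0=290,205
b=cv2.resize(f['color'][y0:y0+70,x0:x0+60,::-1],None,fx=k,fy=k,interpolation=cv2.INTER_CUBIC);a=b.copy()
t=np.linspace(0,2*np.pi,60)
for r,z,c in((31.5,135.8,(0,255,0)),(31.5,156.8,(0,255,0)),(23.5,114,(255,0,0)),(30,89,(0,255,255))):
    X=np.c_[525+r*np.cos(t),140+r*np.sin(t),0*t+z]@f['R'].T+f['t']
    p=np.c_[f['fx']*X[:,0]/X[:,2]+f['cx']-x0+.5,f['fy']*X[:,1]/X[:,2]+f['cy']-y0+.5]*k
    cv2.polylines(b,[p.astype(np.int32)],True,c,1)
cv2.imwrite('pics/s3.png',np.hstack([b[:, :400],a[:, :400]]))
```

```text
(no output)
```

View pics/s3.png

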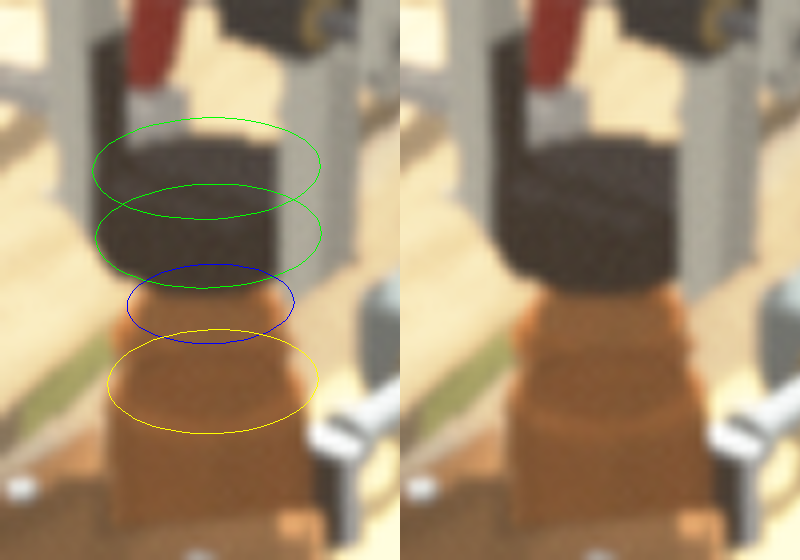

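Run:
```python
from h import *; from cell import vision
def prof(f,us,v0,v1):
    for u in us:
        L=[]
        for v in range(v0,v1):
            z=float(f['depth'][v,u]);X=f['R'].T@(z*np.array([(u-f['cx'])/f['fx'],(v-f['cy'])/f['fy'],1])-f['t']);L.append((v,*np.round(X).astype(int).tolist(),int(f['color'][v,u].max())))
        print(u,*L,sep='\n')
f=vision.grab_frame('scene')
prof(f,(317,321),219,245)
print('before');prof(np.load('scene0.npz'),(314,),234,258)
```

```text
317
(219, 683, -142, 18, 247)
(220, 681, -139, 16, 242)
(221, 535, 114, 154, 198)
(222, 531, 121, 156, 114)
(223, 528, 127, 156, 79)
(224, 528, 127, 154, 77)
(225, 524, 134, 155, 78)
(226, 522, 137, 155, 78)
(227, 520, 142, 155, 78)
(228, 517, 146, 155, 75)
(229, 516, 149, 154, 74)
(230, 513, 153, 154, 71)
(231, 511, 157, 154, 73)
(232, 510, 160, 153, 76)
(233, 505, 168, 155, 72)
(234, 507, 165, 151, 70)
(235, 508, 162, 147, 67)
(236, 507, 165, 146, 68)
(237, 509, 162, 142, 68)
(238, 508, 164, 141, 68)
(239, 508, 164, 138, 68)
(240, 507, 166, 137, 71)
(241, 507, 166, 134, 88)
(242, 531, 124, 106, 115)
(243, 532, 123, 102, 130)
(244, 532, 123, 100, 134)
321
(219, 675, -152, 15, 248)
(220, 670, -144, 16, 247)
(221, 666, -135, 18, 235)
(222, 524, 116, 155, 181)
(223, 520, 123, 156, 106)
(224, 521, 122, 153, 79)
(225, 518, 127, 154, 79)
(226, 515, 133, 154, 78)
(227, 513, 136, 154, 79)
(228, 508, 144, 156, 79)
(229, 508, 146, 154, 76)
(230, 505, 150, 154, 74)
(231, 503, 153, 154, 71)
(232, 501, 158, 154, 69)
(233, 500, 159, 152, 68)
(234, 501, 159, 150, 70)
(235, 500, 160, 148, 68)
(236, 500, 159, 145, 68)
(237, 501, 159, 142, 71)
(238, 500, 160, 141, 68)
(239, 501, 158, 137, 72)
(240, 501, 159, 135, 89)
(241, 522, 121, 109, 122)
(242, 522, 121, 107, 137)
(243, 523, 121, 104, 138)
(244, 522, 123, 102, 138)
before
314
(234, 645, -58, 16, 244)
(235, 540, 121, 120, 213)
(236, 540, 121, 118, 140)
(237, 537, 127, 119, 97)
(238, 538, 126, 116, 91)
(239, 535, 131, 116, 87)
(240, 532, 136, 117, 91)
(241, 528, 144, 119, 89)
(242, 526, 146, 118, 89)
(243, 522, 153, 120, 89)
(244, 523, 151, 116, 90)
(245, 520, 156, 117, 91)
(246, 517, 163, 118, 91)
(247, 515, 166, 118, 89)
(248, 513, 169, 117, 85)
(249, 512, 171, 116, 82)
(250, 513, 169, 112, 81)
(251, 512, 172, 111, 78)
(252, 513, 170, 107, 79)
(253, 514, 169, 104, 80)
(254, 513, 169, 102, 76)
(255, 514, 169, 99, 86)
(256, 519, 161, 91, 109)
(257, 516, 166, 92, 140)
```

The depth readings show the lid top flat at 154 to 156 mm, so it is level. Its lower edge is at about 135 mm, about 20 mm above the rim.

```bash
python3 -c "
from cell import job
print(job.sign_off())"
```

```text
the job is handed in; nothing more can be done
None
```

I handed the job in with the dial clicked in at two lines, the jar still clamped, and the black lid unscrewed and held level about 2 cm above the rim; I couldn't watch the jar during the turn, but torque stayed low, and the mug, masking tape, tape measure and pencil hadn't moved (sanding block not rechecked).

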